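# Put the drawplate away in the bench drawer

## Robot

A 6-joint arm with a two-finger parallel gripper is mounted at the origin on the work surface. World frame = base frame: x ahead of the robot, y to its left, z up, the work surface at z = 0. Lengths are in m, angles in rad, forces in N, time in s.
With the tool pointing down it reaches from about 0.375 to 0.9 m from the base axis. Payload 3.1 kg.
Tool frame: the origin (TCP) lies between the finger pads; the fingertips stand 22 mm ahead of it and the grasp point (between the pads) lies 3 mm ahead of it; z points along the fingers, y is the direction in which the jaws open and shut (so a half turn about z gives the same grasp; the last joint's range is limited). The gripper opens to 87 mm and grips with 3 to 60 N. Pads are 19 mm wide; open, the fingers measure 117 mm over their backs; the gripper's body (75 mm by 190 mm) begins 51 mm behind the grasp point.
Start: joints at [1.069, 0.527, 1.433, -0, 1.181, -0.178], TCP at [0.198, 0.593, 0.245] pointing down, gripper open.
Joint ranges: [-3.08, 3.08], [-0.75, 2.2], [0.22, 2.44], [-1.43, 4.57], [0, 2.65], [-2.85, 2.85]. Speed limits (rad/s): [2.79, 2.79, 3.14, 3.14, 3.14, 3.14].

## Interface

Orientations are given as a unit quaternion [x, y, z, w].
In Python, from rig import get_obs, camera, get_calibration, hand_in, search_frame gives the robot as it stands.
- The arm moves only by the shell command python3 -m jog 'ROWS' [FORCE]. ROWS is JSON, a list of rows, each an object with "grip": the closure in counts, from 0 (fully open) to 255 (shut); "travel": the shift along the world's x, y, z in cm, a list of three; "twist": the turn about the world's z in degrees. A call has 1 to 8 rows; each row shifts and turns the commanded pose from where the row before left it; what a row does not reach is not made up. A row lasts 1/10 s, in which the tool goes at most 50 mm and 8.59 degrees, less where a joint would pass 70% of its speed; a pose out of reach is approached as far as the arm can. A call is refused whole if a number of a shift passes 5 or a number of a turn 8.59, either way. A call with a gripper value outside its range is refused whole. The fingers move at their own pace and stop on an object; FORCE is the grip in N (left out, the last holds). Time passes only in rows, so rows that do not move let the fingers close. It gives the time, the measured TCP pose, the force and the opening at its end, in the units of the state.
- get_obs(): the state, without advancing time (a new reading comes with each control period).
- camera(name): name is "scene" or "side" or "wrist"; returns the picture (480x640x3 uint8, red, green, blue); there is no depth.
- get_calibration(name): a dict with "fx", "fy", "cx", "cy" (pixels), "k1" (the pictures are not rectified: a ray, as slopes to the right and down, at radius r is drawn at 1 + k1 r^2 times it, then the intrinsics apply), "R" (3x3) and "t" (3): a world point X has camera coordinates R X + t; the wrist camera has in their place "T_tool_cam" (4x4, takes a point from camera to tool coordinates, whose origin is the TCP and whose axes are the flange's). Camera axes: x right, y down, z forward; pixel columns grow to the right and rows downward; lengths in m; the calibration is good to about 2 mm. A picture is of the moment at which its call begins: read the wrist's pose just before it. get_calibration takes no time and is no camera call.
- hand_in(): hands the job in, once; it reports no verdict.
Trained networks look in the newest picture that a camera, given by its name, has taken for a name from the list of things; names that differ only in an ending like _2 or _b are one class to them, and where a whole thing is asked for, a point or a joint stands for the part that bears it (a point fixed in the world has none). Each returns a list of dicts, best first, with "p" (0 to 1); they miss things now and then, are a little off and sometimes report something else, mostly with a low value. They report only what shows in the picture. A call takes as long as a camera call. They do not tell look-alikes from the thing itself.
- search_frame(target, camera): "at" ([x, y, z] in m, in world coordinates, good to about 4 mm: the middle of the surface that is visible of it).
The state is a dict: "time": time; "q": joint angles; "joint_velocities": joint speeds; "joint_torque": joint torques, N m; "position": TCP position; "tool_rot": TCP orientation; "ft_force": force on the tool from outside, world axes, zero at the start; "moment": the same for the moment, N m; "grip_width": finger opening in m.
Only numpy, scipy, OpenCV 4.12 (cv2) and the standard library are available. Lean on these libraries where they do the work, as an engineer would, in place of code of your own. Each camera call takes 0.05 s, during which the arm holds its last target. There are 200 camera calls.

## Task

Pull the bench drawer all the way out to its stop, then lift the steel drawplate out of its sloped wooden rest and stand it upright in the empty slot of the rack inside the drawer. Lower it until its foot is on the bottom of the slot before you let go, do not drop it, leave the drawer fully out, and leave the other things on the bench where they are.

Things in the scene. Friction and masses are not known exactly. Their poses are not given: they have to be found in the camera images.
- plate: Loose steel drawplate with rows of small holes: 45 mm wide (x), 10 thick (y), 110 long (z), about 0.36 kg, centre of mass at mid-length. Origin: centre of its lower end; z runs to its upper end. At the start it leans edgewise 30 degrees (0.52 rad) from vertical in the rest, top towards the rest's -x, its faces vertical; the upper 70 mm are free on both faces.
- rest: Fixed light wooden rest, 100 mm high, on a dark base 150 x 90 x 10 mm; origin: centre of the base's underside. Its channel lies in its xz plane, sloped 30 degrees towards its -x; 13 mm between cheeks that reach 40 mm up along the plate; a 9 mm wide rib under the plate's lower edge reaches 65 mm along it. The plate draws out along the slope.
- channel (a point): Centre of the channel's floor in the rest, where the plate's foot stands at the start: x = 25, z = 46 mm in the rest's frame.
- drawer (a joint): How far the drawer is out, in m: 0 shut, 0.16 at its stop. It slides with about 5 N of friction, no spring, and stays where it is left; at the start it is shut or ajar by up to 30 mm.
- handle (a point): Middle of the drawer's bow handle: a level round steel bar 10 mm thick, 100 mm long along y, 135 mm above the bench, centre 45 mm in front of the drawer's 12 mm front panel (186 mm wide, top 160 mm above the bench). Moves with the drawer. Axes are the cabinet's; the drawer comes out along -x.
- slot (a point): Centre of the mouth of the empty vertical slot in the light wooden rack in the drawer (rack 76 x 60 mm, top at the mouth, 68 mm above the bench). Slot: 54 mm along x, 14 mm along y, 40 mm deep, flat bottom. Moves with the drawer, 132 mm behind (+x of) the handle; axes are the cabinet's. With the drawer out it lies 85 mm in front of the cabinet.
- cabinet: Fixed brown wooden cabinet with one drawer: 200 deep (x), 190 wide (y), 170 mm high. Origin: on the bench under the middle of its front opening; it lies on +x of that. Drawer: 146 mm wide inside, sides and back 100 mm above the bench; a short dark plate, part of the drawer, stands 75 mm behind the slot, up to 110 mm above the bench.
- brick: Bystander: pale soldering brick, 120 x 85 x 35 mm, beside the rest. Origin under its centre.
- dropper: Bystander: slim clear bottle with blue cap, 48 mm across, 130 mm high. Origin under its centre.
- jar: Bystander: clear jar with red lid, 72 mm across, 85 mm high. Origin under its centre.
- tub: Bystander: white lidded tub, 84 mm across, 60 mm high. Origin under its centre.
- pliers: Bystander: pliers with black grips lying flat, 155 mm long, 15 mm high. Origin near the middle, on the bench.
- hammer: Bystander: small hammer lying on the bench, up to 35 mm high. Origin under its middle.
Not all that is in view belongs to the job. What is shaped like the plate but turquoise or yellow is not meant.

How it is judged:
On the way, in this order (a step that is already met when the one before it is completed fails the run):
1. the drawer is out to its stop (value of joint drawer above 0.152 m), for 0.2 s.
2. the plate stands in the slot with the drawer still out (horizontal distance between plate and slot below 0.006 m and z of plate in the frame of slot below -0.034 m and angle between plate's own z axis and vertical below 0.12 rad and angle between the y axis of plate and the y axis of slot, either way round below 0.3 rad and value of joint drawer above 0.152 m), for 0.2 s.
At the end, for the whole second after the job is handed in: The plate stands at rest in the rack's empty slot: foot within 6 mm of the slot's centre and at least 34 mm below its mouth (bottom is 40 mm below), within 0.12 rad of upright, faces along the slot; the drawer is at least 152 mm out (stop at 160) (all of step 2 and linear speed of plate below 0.02 m/s and angular speed of plate below 0.1 rad/s); the robot touches nothing.
It fails at once if the plate is dropped (falls free of the fingers, faster than 0.4 m/s) (linear speed of plate above 0.4 m/s and contact force between the fingers and plate below 0.1 N).
It fails at once if another thing on the bench is moved by more than 30 mm (distance of any of brick, dropper, jar, tub, pliers, hammer from where it was at the start of the episode above 0.03 m).
It also fails if it takes over 64 s, if anything falls off the work surface, if the arm or the gripper's body presses on something with over 40 N, if the wrist force passes 120 N, or if a joint passes its speed limit or range.

## Working session

There is one attempt and no reset: what is moved stays moved. The work goes in short steps, Python scripts to look and compute and a shell command to move; the robot and the scene stay as the last step left them, time stands still between calls to the robot, and variables do not carry over. Pictures are saved under pics/ and viewed, about 8 in all and at most 12, crops included, and the job is handed in when it is done.

```bash
ls; mkdir -p pics; python3 - <<'E'
from rig import *
import cv2,numpy as np
for c in ("scene","side"):
    im=camera(c); cv2.imwrite(f"pics/{c}0.png",im[:,:,::-1])
    for n in ("plate","rest","handle","slot","cabinet","brick","dropper","jar","tub","pliers","hammer"):
        print(c,n,[(np.round(d["at"],3).tolist(),round(d["p"],2)) for d in search_frame(n,c)])
o=get_obs(); print(o["time"],o["position"],o["tool_rot"],o["grip_width"])
E
```

```text
pics
scene plate [([0.542, -0.401, 0.11], 0.96), ([0.372, -0.346, 0.011], 0.92), ([0.736, -0.418, 0.013], 0.9), ([0.574, -0.572, 0.01], 0.74)]
scene rest [([0.592, -0.398, 0.027], 0.75)]
scene handle [([0.65, 0.062, 0.139], 0.69)]
scene slot [([0.653, 0.053, 0.142], 0.83)]
scene cabinet [([0.812, 0.06, 0.137], 0.97)]
scene brick [([0.564, -0.21, 0.036], 0.55)]
scene dropper [([0.755, -0.17, 0.073], 0.85)]
scene jar [([0.729, -0.298, 0.065], 0.67), ([0.59, -0.397, 0.026], 0.59)]
scene tub [([0.56, 0.376, 0.057], 0.82)]
scene pliers [([0.418, 0.038, 0.01], 0.93)]
scene hammer [([0.396, 0.346, 0.019], 0.8), ([0.543, -0.402, 0.112], 0.51)]
side plate [([0.543, -0.391, 0.117], 0.83), ([0.716, -0.419, 0.016], 0.48), ([0.737, -0.144, 0.073], 0.27)]
side rest []
side handle [([0.647, 0.126, 0.109], 0.62)]
side slot [([0.648, 0.128, 0.11], 0.86)]
side cabinet [([0.742, 0.165, 0.161], 0.92)]
side brick [([0.543, -0.179, 0.039], 0.89)]
side dropper [([0.738, -0.146, 0.07], 0.8)]
side jar [([0.703, -0.264, 0.06], 0.75)]
side tub [([0.543, 0.392, 0.06], 0.8)]
side pliers [([0.42, 0.054, 0.01], 0.91)]
side hammer [([0.396, 0.399, 0.023], 0.58), ([0.559, -0.368, 0.023], 0.32)]
1.2 [0.19822363 0.59270154 0.24454339] [ 1.60692506e-01  9.87004518e-01 -9.43604182e-06  1.02512660e-06] 0.08714377266393393
```

View pics/scene0.png

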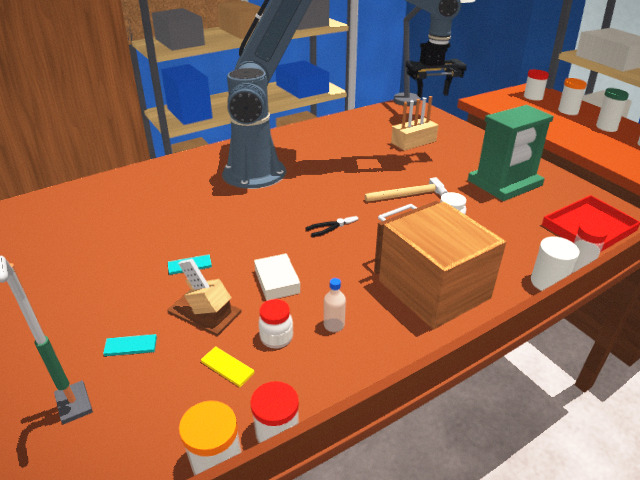

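View pics/side0.png

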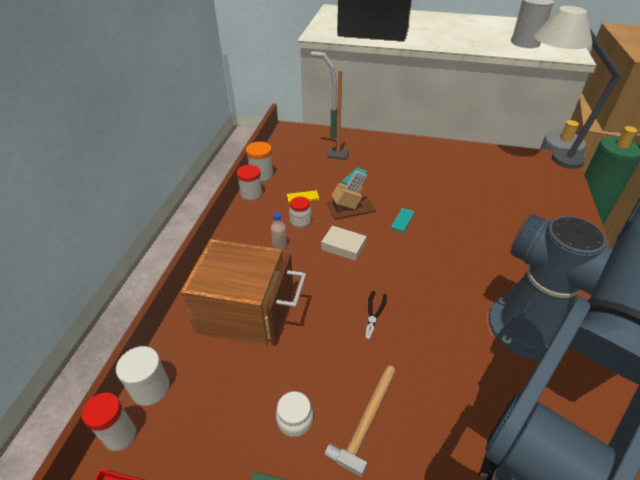

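The plate is the grey steel piece with holes, leaning in the rest at scene (192,275) and side (356,182). The look-alikes are turquoise at scene (190,265) and (130,345), and yellow at (227,366). The cabinet handle is at scene (398,213) and side (292,288). Next is an enlarged composite to confirm this and pick corners.

```bash
python3 - <<'E'
import cv2,numpy as np
S=cv2.imread("pics/scene0.png");D=cv2.imread("pics/side0.png")
def c(im,x,y,w,h): 
    return cv2.resize(im[y:y+h,x:x+w],(400,300),interpolation=cv2.INTER_CUBIC)
top=np.hstack([c(S,150,245,112,84),c(D,310,150,112,84)])
bot=np.hstack([c(S,360,195,160,120),c(D,175,230,160,120)])
cv2.imwrite("pics/comp.png",np.vstack([top,bot]))
E
```

```text
(no output)
```

View pics/comp.png

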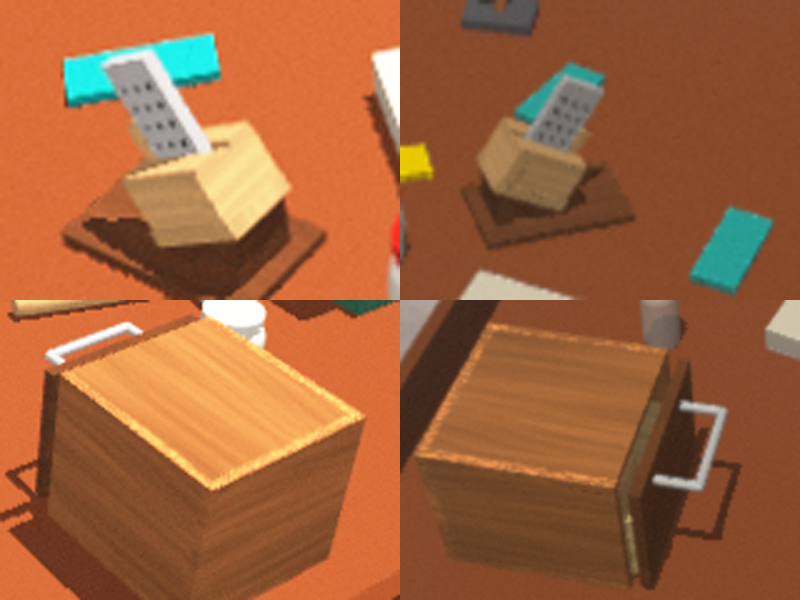

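The composite confirms it: grey perforated plate in the wooden rest at scene (192,275), the others turquoise or yellow. Now I fit the poses from the corner pixels.

```bash
cat > h.py <<'E'
from rig import *
import cv2,numpy as np
from scipy.optimize import least_squares
from scipy.spatial.transform import Rotation as Ro
def KD(c):
    return np.array([[c["fx"],0,c["cx"]],[0,c["fy"],c["cy"]],[0,0,1.]]),np.array([c["k1"],0,0,0.])
def cal(n,o=None):
    c=get_calibration(n); K,D=KD(c)
    if n=="wrist":
        T=np.eye(4);T[:3,:3]=Ro.from_quat(o["tool_rot"]).as_matrix();T[:3,3]=o["position"]
        W=np.linalg.inv(T@np.array(c["T_tool_cam"])); return K,D,W[:3,:3],W[:3,3]
    return K,D,np.array(c["R"]),np.array(c["t"])
def proj(C,X):
    K,D,R,t=C; return cv2.projectPoints(np.atleast_2d(np.asarray(X,float)),cv2.Rodrigues(R)[0],t,K,D)[0].reshape(-1,2)
def atz(C,uv,z):
    K,D,R,t=C; u=cv2.undistortPoints(np.asarray(uv,float).reshape(-1,1,2),K,D).reshape(-1,2)
    d=np.c_[u,np.ones(len(u))]@R; o=-R.T@t
    return o+d*((np.asarray(z)-o[2])/d[:,2])[:,None]
def place(p,P):
    c,s=np.cos(p[2]),np.sin(p[2]); P=np.asarray(P,float)
    return np.c_[p[0]+c*P[:,0]-s*P[:,1],p[1]+s*P[:,0]+c*P[:,1],P[:,2]]
def fit(items,p0):
    f=lambda p:np.concatenate([(proj(C,place(p,P))-uv).ravel() for C,P,uv in items])
    r=least_squares(f,p0,loss="soft_l1"); return r.x,f(r.x).reshape(-1,2).round(1).tolist()
E
python3 - <<'E'
from h import *
S=cal("scene");D=cal("side")
print("campos",(-S[2].T@S[3]).round(2),(-D[2].T@D[3]).round(2))
cs=[(384,223.8),(442,202.2),(505.2,241.4),(444.8,270.2)]; cd=[(282.2,250.8),(259.8,304),(182.2,293.2),(211,240)]
print(atz(S,cs,.17).round(3).tolist()); print(atz(D,cd,.17).round(3).tolist())
print("handle",atz(S,[(379.2,217.8),(413.2,205.8)],.138).round(3).tolist(),atz(D,[(304.6,273.2),(295,304)],.138).round(3).tolist())
print("base",atz(S,[(168.2,310.8),(241,310.8)],.01).round(3).tolist(),atz(D,[(327.6,203.2),(335.2,218),(375.2,209.4),(367.4,196.8)],.01).round(3).tolist())
P=[(0,-.095,.17),(0,.095,.17),(.2,.095,.17),(.2,-.095,.17)]
print(fit([(S,P,cs),(D,[P[0],P[1],P[2],P[3]],cd)],[.7,.06,0]))
E
```

```text
campos [ 1.41 -0.62  0.83] [0.39 0.81 0.99]
[[0.674, 0.019, 0.17], [0.674, 0.199, 0.17], [0.871, 0.207, 0.17], [0.873, 0.022, 0.17]]
[[0.669, 0.024, 0.17], [0.672, 0.204, 0.17], [0.863, 0.213, 0.17], [0.868, 0.025, 0.17]]
handle [[0.611, 0.056, 0.138], [0.612, 0.164, 0.138]] [[0.601, 0.06, 0.138], [0.599, 0.162, 0.138]]
base [[0.514, -0.468, 0.01], [0.602, -0.323, 0.01]] [[0.633, -0.392, 0.01], [0.591, -0.319, 0.01], [0.465, -0.393, 0.01], [0.501, -0.458, 0.01]]
(array([0.67008392, 0.11242012, 0.0197674 ]), [[-1.0, -0.1], [0.8, -2.0], [0.2, -1.3], [-0.5, -0.2], [-0.4, -1.8], [1.0, 1.3], [-1.7, -0.8], [-1.0, -1.0]])
```

Cabinet is at about (0.670, 0.112) with yaw about 0.02, and the handle at (0.606, 0.110). The rest is at about (0.55, -0.39), yaw about 0.53. I go to hover over the handle with the jaws along x, part open.

```bash
python3 -m jog '[{"grip":140,"travel":[2.55,-3.0,0],"twist":-4.4},{"grip":140,"travel":[2.55,-3.0,0],"twist":-4.4},{"grip":140,"travel":[2.55,-3.0,0],"twist":-4.4},{"grip":140,"travel":[2.55,-3.0,0],"twist":-4.4},{"grip":140,"travel":[2.55,-3.0,0],"twist":-4.4},{"grip":140,"travel":[2.55,-3.0,0],"twist":-4.4},{"grip":140,"travel":[2.55,-3.0,0],"twist":-4.4},{"grip":140,"travel":[2.55,-3.0,0],"twist":-4.4}]' 20
python3 -m jog '[{"grip":140,"travel":[2.55,-3.0,0],"twist":-4.4},{"grip":140,"travel":[2.55,-3.0,0],"twist":-4.4},{"grip":140,"travel":[2.55,-3.0,0],"twist":-4.4},{"grip":140,"travel":[2.55,-3.0,0],"twist":-4.4},{"grip":140,"travel":[2.55,-3.0,0],"twist":-4.4},{"grip":140,"travel":[2.55,-3.0,0],"twist":-4.4},{"grip":140,"travel":[2.55,-3.0,0],"twist":-4.4},{"grip":140,"travel":[2.55,-3.0,0],"twist":-4.4}]'
python3 -m jog '[{"grip":140,"travel":[0,0,0],"twist":0},{"grip":140,"travel":[0,0,0],"twist":0},{"grip":140,"travel":[0,0,0],"twist":0}]'
python3 - <<'E'
from h import *
o=get_obs(); im=camera("wrist"); W=cal("wrist",o)
for b in ((.60,.06,.135),(.60,.11,.135),(.60,.16,.135)): print(proj(W,b))
y=Ro.from_quat(o["tool_rot"]).as_matrix()[:,1]; print(o["position"],o["ft_force"],np.degrees(np.arctan2(y[1],y[0])))
cv2.imwrite("pics/w1.png",im[:,:,::-1])
E
```

```text
time: 2.0
position: [0.4032, 0.3515, 0.2448]
tool_rot: [0.453, 0.892, 0.0, 0.0]
ft_force: [0.3, -0.2, -1.0]
grip_width: 0.0405
time: 2.8
position: [0.6072, 0.1113, 0.2446]
tool_rot: [0.701, 0.713, 0.0, 0.0]
ft_force: [0.2, 0.6, 0.2]
grip_width: 0.0393
time: 3.1
position: [0.6053, 0.1134, 0.2443]
tool_rot: [0.7, 0.714, -0.0, -0.001]
ft_force: [-0.3, 0.6, -0.8]
grip_width: 0.0392
[[301.71032884 316.11198413]]
[[302.70594391 248.50050592]]
[[303.83124669 173.52385038]]
[0.60525684 0.11337956 0.24432576] [-0.27570591  0.56162701 -0.7824735 ] 1.155239435199751
```

View pics/w1.png

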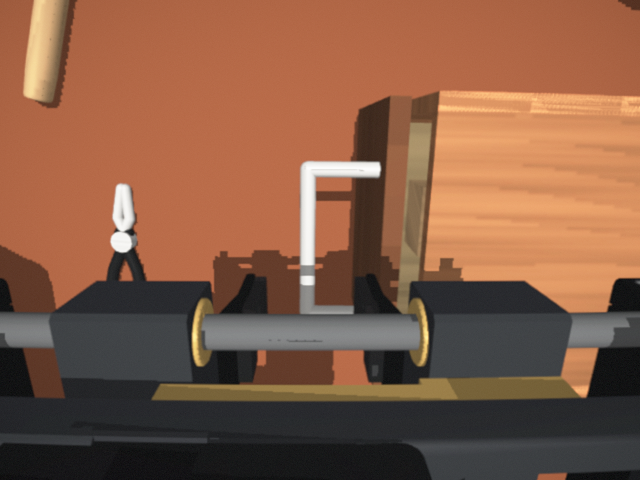

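The wrist view shows the handle bar at column 308, rows 165–310, between the fingers and aligned with them. Handle is at about (0.604, 0.114). I descend and grip.

```bash
python3 -m jog '[{"grip":140,"travel":[0,0,-3.5],"twist":0},{"grip":140,"travel":[0,0,-3.5],"twist":0},{"grip":140,"travel":[0,0,-3.4],"twist":0},{"grip":255,"travel":[0,0,0],"twist":0},{"grip":255,"travel":[0,0,0],"twist":0},{"grip":255,"travel":[0,0,0],"twist":0},{"grip":255,"travel":[0,0,0],"twist":0},{"grip":255,"travel":[0,0,0],"twist":0}]' 25
```

```text
time: 3.95
position: [0.6048, 0.113, 0.1422]
tool_rot: [0.7, 0.714, -0.001, -0.001]
ft_force: [-4.9, 0.1, 5.7]
grip_width: 0.0088
```

```bash
python3 -m jog '[{"grip":255,"travel":[-2,-0.04,0],"twist":0},{"grip":255,"travel":[-2,-0.04,0],"twist":0},{"grip":255,"travel":[-2,-0.04,0],"twist":0},{"grip":255,"travel":[-2,-0.04,0],"twist":0},{"grip":255,"travel":[-2,-0.04,0],"twist":0},{"grip":255,"travel":[-2,-0.04,0],"twist":0},{"grip":255,"travel":[-1.5,-0.03,0],"twist":0},{"grip":255,"travel":[0,0,0],"twist":0}]'
python3 -m jog '[{"grip":255,"travel":[-0.6,-0.01,0],"twist":0},{"grip":255,"travel":[-0.6,-0.01,0],"twist":0},{"grip":255,"travel":[-0.4,0,0],"twist":0},{"grip":255,"travel":[0,0,0],"twist":0}]'
```

```text
time: 4.75
position: [0.4714, 0.1115, 0.1421]
tool_rot: [0.701, 0.713, 0.002, 0.0]
ft_force: [-1.9, 6.0, 2.9]
grip_width: 0.0089
time: 5.15
position: [0.4588, 0.1113, 0.1422]
tool_rot: [0.701, 0.713, 0.004, 0.002]
ft_force: [2.6, 6.8, 0.0]
grip_width: 0.0088
```

```bash
python3 -m jog '[{"grip":255,"travel":[-0.3,0.05,0],"twist":0},{"grip":255,"travel":[-0.3,0.05,0],"twist":0},{"grip":255,"travel":[-0.3,0,0],"twist":0},{"grip":255,"travel":[0,0,0],"twist":0},{"grip":255,"travel":[0,0,0],"twist":0}]'
python3 -m jog '[{"grip":255,"travel":[-0.3,0,0],"twist":0},{"grip":255,"travel":[0,0,0],"twist":0},{"grip":255,"travel":[0,0,0],"twist":0}]'
```

```text
time: 5.65
position: [0.4549, 0.1113, 0.1422]
tool_rot: [0.701, 0.713, 0.007, 0.006]
ft_force: [10.9, 3.6, -9.7]
grip_width: 0.0087
time: 5.95
position: [0.4548, 0.1113, 0.1423]
tool_rot: [0.701, 0.713, 0.01, 0.009]
ft_force: [15.3, 4.6, -15.2]
grip_width: 0.0091
```

Force rises with no further travel, so the drawer is at its stop with the handle at x = 0.455. I unload, open and rise.

```bash
python3 -m jog '[{"grip":255,"travel":[0.8,0,0],"twist":0},{"grip":255,"travel":[0.1,0,0],"twist":0},{"grip":150,"travel":[0,0,0],"twist":0},{"grip":150,"travel":[0,0,0],"twist":0},{"grip":150,"travel":[0,0,0],"twist":0}]'
python3 -m jog '[{"grip":150,"travel":[0,0,1.5],"twist":0},{"grip":150,"travel":[0,0,3],"twist":0},{"grip":150,"travel":[0,0,3],"twist":0},{"grip":150,"travel":[0,0,3],"twist":0},{"grip":150,"travel":[0,0,3],"twist":0},{"grip":150,"travel":[0,0,3],"twist":0},{"grip":150,"travel":[0,0,0],"twist":0},{"grip":150,"travel":[0,0,0],"twist":0}]'
python3 - <<'E'
from h import *
o=get_obs()
for n in ("wrist","scene","side"):
    im=camera(n); cv2.imwrite(f"pics/{n}2.png",im[:,:,::-1])
    for t in ("slot","handle","rest","plate"): print(n,t,[(np.round(d["at"],3).tolist(),round(d["p"],2)) for d in search_frame(t,n)])
print(o["position"],o["ft_force"])
S=cv2.imread("pics/scene2.png");D=cv2.imread("pics/side2.png");W=cv2.imread("pics/wrist2.png")
c=lambda im,x,y,w,h:cv2.resize(im[y:y+h,x:x+w],(400,300),interpolation=cv2.INTER_CUBIC)
cv2.imwrite("pics/comp2.png",np.vstack([np.hstack([c(S,330,165,160,120),c(D,230,240,160,120)]),np.hstack([cv2.resize(W,(400,300)),c(S,160,250,100,75)])]))
E
```

```text
time: 6.45
position: [0.4518, 0.1106, 0.1407]
tool_rot: [0.7, 0.714, -0.0, 0.0]
ft_force: [-1.0, -0.7, -0.8]
grip_width: 0.0253
time: 7.25
position: [0.4519, 0.1107, 0.3057]
tool_rot: [0.7, 0.714, 0.0, 0.0]
ft_force: [0.4, 0.8, -0.4]
grip_width: 0.0358
wrist slot [([0.606, 0.122, 0.066], 0.55)]
wrist handle [([0.606, 0.122, 0.068], 0.86)]
wrist rest []
wrist plate []
scene slot [([0.514, 0.077, 0.09], 0.95)]
scene handle [([0.511, 0.084, 0.09], 0.91)]
scene rest [([0.59, -0.402, 0.028], 0.94)]
scene plate [([0.572, -0.575, 0.01], 0.89), ([0.737, -0.419, 0.012], 0.89), ([0.548, -0.4, 0.112], 0.67), ([0.376, -0.348, 0.01], 0.67)]
side slot [([0.585, 0.123, 0.066], 0.6)]
side handle [([0.584, 0.12, 0.063], 0.59)]
side rest [([0.58, -0.359, 0.066], 0.72), ([0.585, 0.124, 0.066], 0.72)]
side plate [([0.715, -0.421, 0.014], 0.6)]
[0.45187266 0.11066217 0.30569143] [ 0.40753497  0.76648705 -0.38583995]
```

View pics/comp2.png

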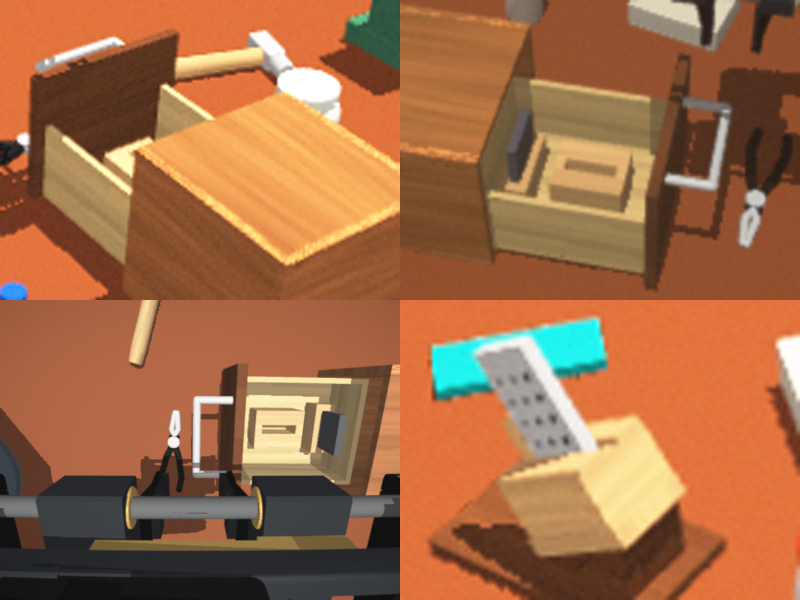

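The drawer is out, and the rack and its empty slot show in the wrist view at about (445,207) full resolution. Now to hover over the plate with the jaws across its faces.

```bash
python3 -m jog '[{"grip":100,"travel":[0.6,-3.65,-0.2],"twist":-4.3},{"grip":100,"travel":[0.6,-3.65,-0.2],"twist":-4.3},{"grip":100,"travel":[0.6,-3.65,-0.2],"twist":-4.3},{"grip":100,"travel":[0.6,-3.65,-0.2],"twist":-4.3},{"grip":100,"travel":[0.6,-3.65,-0.2],"twist":-4.3},{"grip":100,"travel":[0.6,-3.65,-0.2],"twist":-4.3},{"grip":100,"travel":[0.6,-3.65,-0.2],"twist":-4.3}]'
python3 -m jog '[{"grip":100,"travel":[0.6,-3.65,-0.2],"twist":-4.3},{"grip":100,"travel":[0.6,-3.65,-0.2],"twist":-4.3},{"grip":100,"travel":[0.6,-3.65,-0.2],"twist":-4.3},{"grip":100,"travel":[0.6,-3.65,-0.2],"twist":-4.3},{"grip":100,"travel":[0.6,-3.65,-0.2],"twist":-4.3},{"grip":100,"travel":[0.6,-3.65,-0.2],"twist":-4.3},{"grip":100,"travel":[0.6,-3.65,-0.2],"twist":-4.3},{"grip":100,"travel":[0,0,0],"twist":0}]'
python3 - <<'E'
from h import *
import json
o=get_obs(); im=camera("wrist"); cv2.imwrite("pics/w3.png",im[:,:,::-1]); json.dump({k:list(o[k]) for k in("position","tool_rot")},open("o3.json","w"))
print("plate",search_frame("plate","wrist"),search_frame("rest","wrist"))
print(o["position"],o["q"])
W=cv2.imread("pics/wrist2.png"); a=cv2.resize(W[150:300,350:590],(800,500),interpolation=cv2.INTER_CUBIC); cv2.imwrite("pics/slotcrop.png",a)
E
```

```text
time: 8.7
position: [0.4943, -0.1463, 0.2916]
tool_rot: [0.862, 0.506, 0.0, 0.0]
ft_force: [0.1, -0.2, -0.4]
grip_width: 0.0528
time: 9.5
position: [0.5363, -0.4054, 0.2766]
tool_rot: [0.965, 0.264, 0.0, 0.002]
ft_force: [0.0, 0.2, 0.3]
grip_width: 0.0525
plate [{'at': [0.5465, -0.3949, 0.1316], 'p': 0.77}, {'at': [0.5743, -0.5631, 0.0066], 'p': 0.77}, {'at': [0.7213, -0.4197, 0.0095], 'p': 0.59}] [{'at': [0.5681, -0.3887, 0.041], 'p': 0.66}]
[ 0.53628876 -0.40543608  0.27663926] [-0.8125647   0.56230715  1.2702104  -0.00153275  1.30619487  0.22414867]
```

View pics/w3.png

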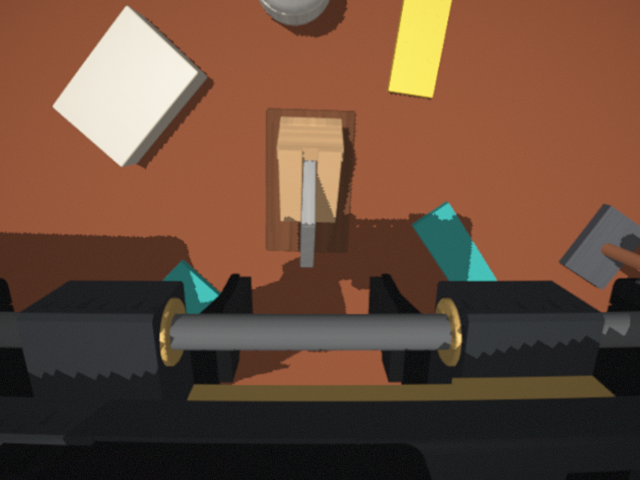

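View pics/slotcrop.png

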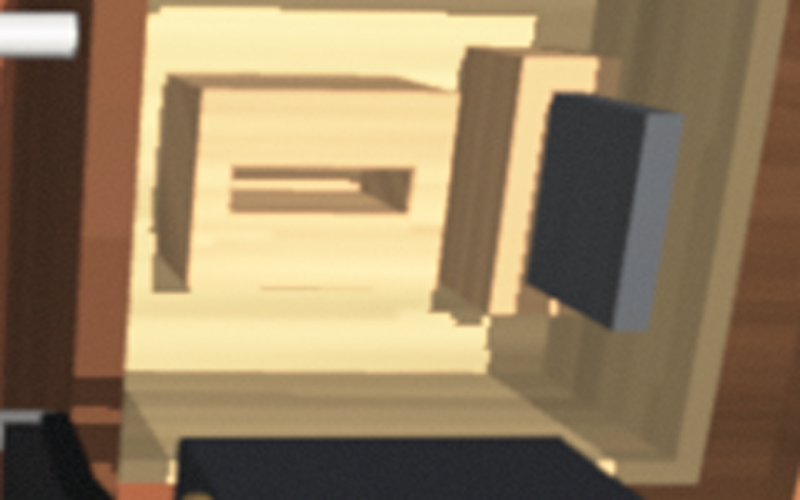

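In w3 the plate is the grey strip, columns 301–316, rows 160–266, jaws aligned across it. The base corners are near (266,108), (355,110), (265,250), (350,250). The slot crop gives clear mouth corners. I fit both.

```bash
python3 - <<'E'
from h import *
import json
o=json.load(open("o3.json")); W=cal("wrist",o)
P=[(.075,.045,.01),(.075,-.045,.01),(-.075,.045,.01),(-.075,-.045,.01),(-.0495,.005,.130),(-.0495,-.005,.130)]
uv=[(266,108),(355,110),(265,250),(350,250),(301,266),(313,266)]
p,r=fit([(W,P,uv)],[.55,-.39,.52]); print("rest",p.round(4),np.degrees(p[2]),r)
D=cal("side");S=cal("scene")
p2,r2=fit([(W,P,uv),(D,P[:4],[(335.2,218)]*0 or np.array([(367.4,0)]*0+[(335.2,218),(335.2,218),(375.2,209.4),(367.4,196.8)]))],p) if 0 else (p,0)
Q=[(.633,-.392),(.591,-.319),(.465,-.393),(.501,-.458)]
print("side-base model",place(p,[P[1],P[0],P[2],P[3]]).round(3).tolist(),Q)
for s in (85,88): print("grasp",s,place(p,[(.025-.0005*s,0,.046+.000866*s)]).round(4))
y=Ro.from_quat(o["tool_rot"]).as_matrix()[:,1]; print("jaw",np.degrees(np.arctan2(y[1],y[0])))
im=cv2.imread("pics/w3.png").astype(int)
sat=im.max(2)-im.min(2); 
for r in range(170,270,12): 
    c=np.where(sat[r,285:335]<35)[0]+285; print(r,c.min() if len(c) else None,c.max() if len(c) else None,end="; ")
W2=cal("wrist",dict(position=[.45187266,.11066217,.30569143],tool_rot=np.array([.700,.714,0,0])/np.hypot(.7,.714)))
c=atz(W2,[(419.6,199.8),(473.9,200.1),(473,213.9),(419,213.3)],.068); print("\nslot",c.round(4).tolist(),c.mean(0))
E
```

```text
rest [ 0.5521 -0.3942  0.5103] 29.238219731544422 [[-0.7, -1.4], [0.3, -1.2], [1.1, 0.1], [-1.9, 1.8], [-0.2, 0.2], [0.6, 0.5]]
side-base model [[0.639, -0.397, 0.01], [0.596, -0.318, 0.01], [0.465, -0.392, 0.01], [0.509, -0.47, 0.01]] [(0.633, -0.392), (0.591, -0.319), (0.465, -0.393), (0.501, -0.458)]
grasp 85 [[ 0.5368 -0.4028  0.1196]]
grasp 88 [[ 0.5355 -0.4035  0.1222]]
jaw -59.376383179019804
170 303 315; 182 303 315; 194 302 315; 206 302 315; 218 301 315; 230 299 334; 242 299 333; 254 301 314; 266 300 313; 
slot [[0.5587, 0.1192, 0.068], [0.613, 0.1201, 0.068], [0.6138, 0.1062, 0.068], [0.5594, 0.1056, 0.068]] [0.58622599 0.11277669 0.068     ]
```

Slot centre (0.586, 0.113), yaw 1°, which agrees with handle + 132 mm. The rest is at (0.552, -0.394), yaw 29.2°. Descend and grip the plate 25 mm below its top.

```bash
python3 -m jog '[{"grip":100,"travel":[0,0.25,-4],"twist":-1.4},{"grip":100,"travel":[0,0,-4],"twist":0},{"grip":100,"travel":[0,0,-3.7],"twist":0},{"grip":100,"travel":[0,0,-2],"twist":0},{"grip":100,"travel":[0,0,-1.7],"twist":0},{"grip":100,"travel":[0,0,0],"twist":0},{"grip":100,"travel":[0,0,0],"twist":0}]' 25
python3 -m jog '[{"grip":255,"travel":[0,0,0],"twist":0},{"grip":255,"travel":[0,0,0],"twist":0},{"grip":255,"travel":[0,0,0],"twist":0},{"grip":255,"travel":[0,0,0],"twist":0},{"grip":255,"travel":[0,0,0],"twist":0},{"grip":255,"travel":[0,0,0],"twist":0},{"grip":255,"travel":[0,0,0],"twist":0}]'
```

```text
time: 10.35
position: [0.5365, -0.3966, 0.1241]
tool_rot: [0.967, 0.255, -0.0, -0.0]
ft_force: [-0.1, -0.7, 0.3]
grip_width: 0.0531
time: 11.05
position: [0.5379, -0.4007, 0.1242]
tool_rot: [0.967, 0.254, 0.002, 0.004]
ft_force: [1.9, -4.9, -0.9]
grip_width: 0.0103
```

```bash
python3 -m jog '[{"grip":255,"travel":[0.1,-0.25,0],"twist":0},{"grip":255,"travel":[-0.22,-0.12,0.43],"twist":0},{"grip":255,"travel":[-0.44,-0.24,0.87],"twist":0},{"grip":255,"travel":[-0.44,-0.24,0.87],"twist":0},{"grip":255,"travel":[-0.44,-0.24,0.87],"twist":0},{"grip":255,"travel":[-0.44,-0.24,0.87],"twist":0},{"grip":255,"travel":[-0.44,-0.24,0.87],"twist":0}]'
python3 -m jog '[{"grip":255,"travel":[-0.44,-0.24,0.87],"twist":0},{"grip":255,"travel":[-0.44,-0.24,0.87],"twist":0},{"grip":255,"travel":[-0.44,-0.24,0.87],"twist":0},{"grip":255,"travel":[-0.22,-0.12,0.43],"twist":0},{"grip":255,"travel":[0,0,0],"twist":0},{"grip":255,"travel":[0,0,0],"twist":0}]'
python3 - <<'E'
from h import *
o=get_obs(); print(o["position"],o["ft_force"],o["moment"],o["time"])
S=camera("scene")[:,:,::-1];D=camera("side")[:,:,::-1]
c=lambda im,x,y,w,h:cv2.resize(im[y:y+h,x:x+w],(400,300),interpolation=cv2.INTER_CUBIC)
cv2.imwrite("pics/comp4.png",np.hstack([c(S,110,180,160,120),c(D,300,110,160,120)]))
E
```

```text
time: 11.75
position: [0.5127, -0.4117, 0.1713]
tool_rot: [0.967, 0.255, 0.0, -0.002]
ft_force: [3.5, 2.1, -3.1]
grip_width: 0.01
time: 12.35
position: [0.4973, -0.4218, 0.2016]
tool_rot: [0.967, 0.255, -0.0, -0.0]
ft_force: [-0.5, -0.2, -2.9]
grip_width: 0.0098
[ 0.4972535  -0.42175646  0.20161002] [-0.50439963 -0.23738287 -2.9087899 ] [-0.06977232  0.20069291 -0.01595891] 12.35
```

View pics/comp4.png

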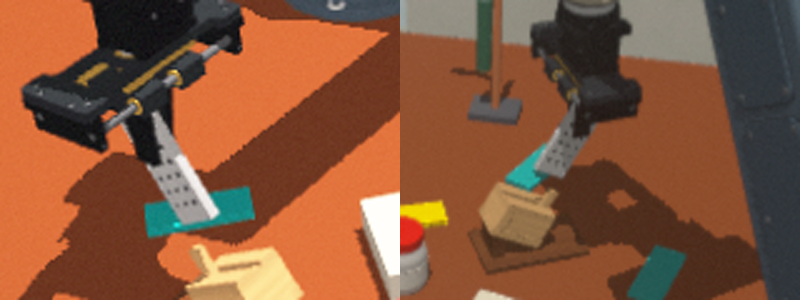

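The plate is out of the rest, still tilted about 30° in the fingers. The tool cannot tilt, so I take it to clear bench, turned to the slot's yaw. There I pivot it upright about its foot corner.

```bash
python3 -m jog '[{"grip":255,"travel":[-1.2,3.4,0.2],"twist":-3.6},{"grip":255,"travel":[-1.2,3.4,0],"twist":-3.6},{"grip":255,"travel":[-1.2,3.4,0],"twist":-3.6},{"grip":255,"travel":[-1.2,3.4,0],"twist":-3.6},{"grip":255,"travel":[-1.2,3.4,0],"twist":-3.6},{"grip":255,"travel":[-1.2,3.4,0],"twist":-3.6},{"grip":255,"travel":[-1.2,3.4,0],"twist":-3.6},{"grip":255,"travel":[-1.2,3.4,0],"twist":-3.6}]'
python3 -m jog '[{"grip":255,"travel":[0,0,0],"twist":0},{"grip":255,"travel":[0,0,-2.5],"twist":0},{"grip":255,"travel":[0,0,-3],"twist":0},{"grip":255,"travel":[0,0,-3],"twist":0},{"grip":255,"travel":[0,0,-1.5],"twist":0},{"grip":255,"travel":[0,0,-0.5],"twist":0},{"grip":255,"travel":[0,0,0],"twist":0},{"grip":255,"travel":[0,0,0],"twist":0}]'
```

```text
time: 13.25
position: [0.4011, -0.1484, 0.2037]
tool_rot: [1.0, 0.005, 0.0, -0.0]
ft_force: [0.9, 0.2, -3.0]
grip_width: 0.0095
time: 14.05
position: [0.4024, -0.1504, 0.0993]
tool_rot: [1.0, 0.006, 0.001, 0.001]
ft_force: [0.4, -0.7, -2.8]
grip_width: 0.0097
```

```bash
python3 -m jog '[{"grip":255,"travel":[0,0,-0.4],"twist":0},{"grip":255,"travel":[0,0,-0.3],"twist":0},{"grip":255,"travel":[0,0,0],"twist":0},{"grip":255,"travel":[0,0,0],"twist":0}]'
python3 -m jog '[{"grip":255,"travel":[0,0,-0.3],"twist":0},{"grip":255,"travel":[0,0,0],"twist":0},{"grip":255,"travel":[0,0,0],"twist":0}]'
python3 -m jog '[{"grip":255,"travel":[0,0,-0.3],"twist":0},{"grip":255,"travel":[0,0,0],"twist":0},{"grip":255,"travel":[0,0,0],"twist":0}]'
```

```text
time: 14.45
position: [0.4017, -0.1498, 0.0919]
tool_rot: [1.0, 0.006, 0.0, 0.0]
ft_force: [0.0, -0.2, -2.7]
grip_width: 0.01
time: 14.75
position: [0.4019, -0.15, 0.0888]
tool_rot: [1.0, 0.006, 0.0, 0.0]
ft_force: [0.7, -0.8, -1.6]
grip_width: 0.0102
time: 15.05
position: [0.4016, -0.15, 0.0872]
tool_rot: [1.0, 0.006, 0.0, 0.001]
ft_force: [-2.8, 0.2, 16.1]
grip_width: 0.0099
```

Foot contact is at TCP z ≈ 0.0885, with the tilt unchanged. I ease the press, lower the grip force, and walk the gripper along the arc.

```bash
python3 -m jog '[{"grip":255,"travel":[0,0,0.12],"twist":0},{"grip":255,"travel":[0,0,0],"twist":0},{"grip":255,"travel":[0.38,0,0.09],"twist":0},{"grip":255,"travel":[0.38,0,0.07],"twist":0},{"grip":255,"travel":[0.38,0,0.06],"twist":0},{"grip":255,"travel":[0.38,0,0.05],"twist":0},{"grip":255,"travel":[0,0,0],"twist":0}]' 8
python3 - <<'E'
from h import *
D=camera("side")[:,:,::-1];cv2.imwrite("pics/side5.png",D)
o=get_obs();print(proj(cal("side"),[o["position"],[.425,-.15,0]]),proj(cal("scene"),[o["position"]]),o["moment"])
S=camera("scene")[:,:,::-1];cv2.imwrite("pics/scene5.png",S)
u,v=proj(cal("side"),[.42,-.15,.05])[0].astype(int);a=cv2.resize(D[v-45:v+45,u-60:u+60],(400,300),interpolation=cv2.INTER_CUBIC)
u,v=proj(cal("scene"),[.42,-.15,.05])[0].astype(int);b=cv2.resize(S[v-45:v+45,u-60:u+60],(400,300),interpolation=cv2.INTER_CUBIC)
cv2.imwrite("pics/comp5.png",np.hstack([a,b]))
E
```

```text
time: 15.75
position: [0.4179, -0.1499, 0.0894]
tool_rot: [1.0, 0.006, 0.001, 0.0]
ft_force: [0.1, -0.7, -3.4]
grip_width: 0.0101
[[382.90296722 242.43988195]
 [377.71576235 263.00146013]] [[269.12747872 221.621874  ]] [ 0.031183    0.18527735 -0.01593841]
```

View pics/comp5.png

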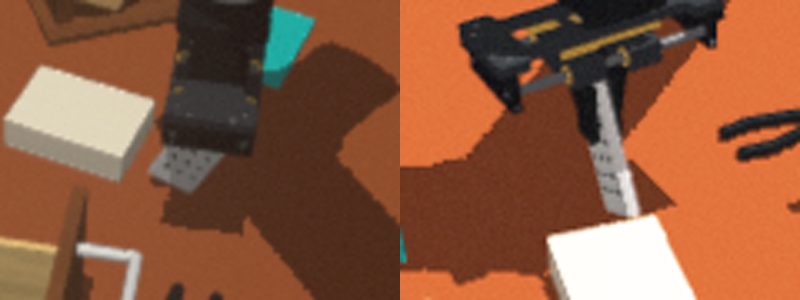

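The plate is still tilted: the foot slid instead of pivoting. Better plan: grip firmly and push the plate's edge flush against the cabinet's fixed vertical side wall (y ≈ 0.018), which rotates it upright. First I check the camera's mounting clearance, then lift and go.

```bash
python3 -c "
from h import *
print(np.round(get_calibration('wrist')['T_tool_cam'],3))"
python3 -m jog '[{"grip":255,"travel":[0,0,0],"twist":0},{"grip":255,"travel":[0,0,0],"twist":0},{"grip":255,"travel":[0,0,4.5],"twist":0},{"grip":255,"travel":[0,0,4.5],"twist":0},{"grip":255,"travel":[2,0.5,0],"twist":6},{"grip":255,"travel":[2.5,0.6,0],"twist":7},{"grip":255,"travel":[2.5,0.6,0],"twist":7},{"grip":255,"travel":[2.5,0.6,0],"twist":7}]' 30
python3 -m jog '[{"grip":255,"travel":[2.5,0.6,0],"twist":7},{"grip":255,"travel":[2.5,0.6,0],"twist":7},{"grip":255,"travel":[2.5,0.6,0],"twist":7},{"grip":255,"travel":[2.5,0.6,0],"twist":7},{"grip":255,"travel":[2.5,0.6,0],"twist":7},{"grip":255,"travel":[2.5,0.6,0],"twist":7},{"grip":255,"travel":[2.5,0.6,0],"twist":7},{"grip":255,"travel":[2.5,0.6,0],"twist":7}]'
python3 -m jog '[{"grip":255,"travel":[1,0.5,0],"twist":7.3},{"grip":255,"travel":[0,0,0],"twist":0},{"grip":255,"travel":[0,0,0],"twist":0}]'
```

```text
[[-0.001 -0.964 -0.266  0.073]
 [ 1.    -0.001 -0.    -0.001]
 [ 0.    -0.266  0.964 -0.14 ]
 [ 0.     0.     0.     1.   ]]
time: 16.65
position: [0.5121, -0.1263, 0.1797]
tool_rot: [0.97, 0.242, -0.0, -0.0]
ft_force: [1.2, 0.3, -2.6]
grip_width: 0.0101
time: 17.45
position: [0.7118, -0.0783, 0.1785]
tool_rot: [0.743, 0.669, -0.001, -0.001]
ft_force: [0.2, -0.7, -3.4]
grip_width: 0.0098
time: 17.75
position: [0.7205, -0.0736, 0.1785]
tool_rot: [0.702, 0.712, -0.001, -0.001]
ft_force: [0.5, -0.5, -2.9]
grip_width: 0.0102
```

```bash
python3 -m jog '[{"grip":255,"travel":[0,0,-2],"twist":0},{"grip":255,"travel":[0,0,-1.6],"twist":0},{"grip":255,"travel":[0,1,0],"twist":0},{"grip":255,"travel":[0,1,0],"twist":0},{"grip":255,"travel":[0,0.6,0],"twist":0},{"grip":255,"travel":[0,0.6,0],"twist":0},{"grip":255,"travel":[0,0,0],"twist":0}]' 25
python3 -m jog '[{"grip":255,"travel":[0,0.5,0],"twist":0},{"grip":255,"travel":[0,0.5,0],"twist":0},{"grip":255,"travel":[0,0.5,0],"twist":0},{"grip":255,"travel":[0,0,0],"twist":0}]'
```

```text
time: 18.45
position: [0.7222, -0.0403, 0.1446]
tool_rot: [0.7, 0.714, 0.0, 0.0]
ft_force: [0.3, 0.8, -3.2]
grip_width: 0.0098
time: 18.85
position: [0.7223, -0.03, 0.1449]
tool_rot: [0.7, 0.714, -0.002, 0.003]
ft_force: [0.1, -5.9, 0.4]
grip_width: 0.0098
```

```bash
python3 -m jog '[{"grip":255,"travel":[0,0.4,0],"twist":0},{"grip":255,"travel":[0,0.4,0],"twist":0},{"grip":255,"travel":[0,0.4,0],"twist":0},{"grip":255,"travel":[0,0,0],"twist":0}]'
python3 -m jog '[{"grip":255,"travel":[0,0.3,0],"twist":0},{"grip":255,"travel":[0,0.3,0],"twist":0},{"grip":255,"travel":[0,0,0],"twist":0},{"grip":255,"travel":[0,0,0],"twist":0}]'
```

```text
time: 19.25
position: [0.7232, -0.0186, 0.1455]
tool_rot: [0.701, 0.713, -0.001, 0.004]
ft_force: [0.5, -7.7, 0.8]
grip_width: 0.01
time: 19.65
position: [0.7234, -0.0127, 0.1456]
tool_rot: [0.701, 0.713, -0.001, 0.004]
ft_force: [-0.3, -7.2, 1.7]
grip_width: 0.0099
```

Force stays steady at about 7 N, so the plate is rotating. I continue until flush.

```bash
python3 -m jog '[{"grip":255,"travel":[0,0.3,0],"twist":0},{"grip":255,"travel":[0,0.2,0],"twist":0},{"grip":255,"travel":[0,0,0],"twist":0},{"grip":255,"travel":[0,0,0],"twist":0}]'
python3 -m jog '[{"grip":255,"travel":[0,0.2,0],"twist":0},{"grip":255,"travel":[0,0,0],"twist":0},{"grip":255,"travel":[0,0,0],"twist":0}]'
python3 -m jog '[{"grip":255,"travel":[0,0.2,0],"twist":0},{"grip":255,"travel":[0,0,0],"twist":0},{"grip":255,"travel":[0,0,0],"twist":0}]'
```

```text
time: 20.05
position: [0.7234, -0.0077, 0.1456]
tool_rot: [0.701, 0.713, -0.001, 0.004]
ft_force: [0.7, -7.3, 1.0]
grip_width: 0.0098
time: 20.35
position: [0.7235, -0.0057, 0.1456]
tool_rot: [0.701, 0.713, -0.001, 0.004]
ft_force: [-0.5, -7.4, 1.4]
grip_width: 0.0101
time: 20.65
position: [0.7234, -0.0037, 0.1455]
tool_rot: [0.701, 0.713, -0.001, 0.004]
ft_force: [-0.8, -6.4, -0.1]
grip_width: 0.0097
```

```bash
python3 -m jog '[{"grip":255,"travel":[0,0.15,0],"twist":0},{"grip":255,"travel":[0,0,0],"twist":0},{"grip":255,"travel":[0,0,0],"twist":0}]'
python3 -m jog '[{"grip":255,"travel":[0,0.15,0],"twist":0},{"grip":255,"travel":[0,0,0],"twist":0},{"grip":255,"travel":[0,0,0],"twist":0}]'
python3 -m jog '[{"grip":255,"travel":[0,0.15,0],"twist":0},{"grip":255,"travel":[0,0,0],"twist":0},{"grip":255,"travel":[0,0,0],"twist":0}]'
```

```text
time: 20.95
position: [0.7234, -0.0022, 0.1455]
tool_rot: [0.701, 0.713, -0.001, 0.004]
ft_force: [0.4, -6.7, 1.1]
grip_width: 0.0098
time: 21.25
position: [0.7234, -0.0007, 0.1456]
tool_rot: [0.701, 0.713, -0.001, 0.004]
ft_force: [-0.1, -7.8, 1.1]
grip_width: 0.0101
time: 21.55
position: [0.7234, 0.0009, 0.1455]
tool_rot: [0.701, 0.713, -0.001, 0.004]
ft_force: [-0.3, -6.4, 0.8]
grip_width: 0.01
```

```bash
python3 -m jog '[{"grip":255,"travel":[0,0.15,0],"twist":0},{"grip":255,"travel":[0,0,0],"twist":0},{"grip":255,"travel":[0,0,0],"twist":0}]'
python3 -m jog '[{"grip":255,"travel":[0,0.15,0],"twist":0},{"grip":255,"travel":[0,0,0],"twist":0},{"grip":255,"travel":[0,0,0],"twist":0}]'
python3 - <<'E'
from h import *
o=get_obs();S=camera("scene")[:,:,::-1];D=camera("side")[:,:,::-1];W=camera("wrist")[:,:,::-1]
u,v=proj(cal("scene"),[.72,-.02,.1])[0].astype(int);print(u,v)
a=cv2.resize(S[v-60:v+60,u-80:u+80],(400,300),interpolation=cv2.INTER_CUBIC)
cv2.imwrite("pics/comp6.png",np.hstack([a,cv2.resize(W,(400,300))]))
E
```

```text
time: 21.85
position: [0.7234, 0.0024, 0.1455]
tool_rot: [0.701, 0.713, -0.001, 0.004]
ft_force: [-0.1, -6.8, 1.6]
grip_width: 0.0097
time: 22.15
position: [0.7234, 0.0039, 0.1455]
tool_rot: [0.701, 0.713, -0.001, 0.004]
ft_force: [0.4, -6.5, 0.9]
grip_width: 0.0099
380 264
```

View pics/comp6.png

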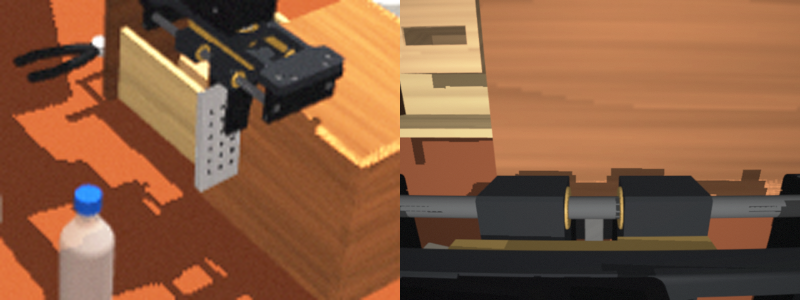

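The plate looks upright and flush with the cabinet wall in the scene view. I measure its corners against the plane of its face for tilt and offset in the pads.

```bash
python3 - <<'E'
from h import *
K,D,R,t=cal("scene"); o=-R.T@t
uv=np.array([(199,190),(238,177),(197,95),(212,84)])/2.5+np.array([300,204])
u=cv2.undistortPoints(uv.reshape(-1,1,2),K,D).reshape(-1,2); d=np.c_[u,np.ones(len(u))]@R
for x in (.7285,): print((o+d*((x-o[0])/d[:,0])[:,None]).round(4))
q=get_obs(); print(q["position"],q["moment"])
# predicted corners for upright centred plate flush on wall y=.0175
y0=q["position"][1]
for w in (.0175,.0265): print(w,((proj(cal("scene"),[(.7285,w-.045,.0575),(.7285,w,.0575),(.7285,w-.045,.1675),(.7285,w,.1675)])-[300,204])*2.5).round())
E
```

```text
[[ 0.7285 -0.026   0.061 ]
 [ 0.7285  0.0206  0.0559]
 [ 0.7285 -0.0381  0.1746]
 [ 0.7285 -0.0223  0.1803]]
[0.72340224 0.00393465 0.14550157] [-1.6681774   0.04383996 -0.04346036]
0.0175 [[197. 193.]
 [236. 177.]
 [206.  98.]
 [246.  82.]]
0.0265 [[205. 190.]
 [243. 174.]
 [214.  94.]
 [254.  79.]]
```

No jump in force yet, so it isn't fully flush. I keep pushing in small steps until the force rises.

```bash
for i in 1; do python3 -m jog '[{"grip":255,"travel":[0,0.15,0],"twist":0},{"grip":255,"travel":[0,0,0],"twist":0},{"grip":255,"travel":[0,0,0],"twist":0}]'; done
python3 -m jog '[{"grip":255,"travel":[0,0.15,0],"twist":0},{"grip":255,"travel":[0,0,0],"twist":0},{"grip":255,"travel":[0,0,0],"twist":0}]'
python3 - <<'E'
from h import *
S=camera("scene")[:,:,::-1]
a=cv2.resize(S[230:290,360:440],(800,600),interpolation=cv2.INTER_CUBIC)
cv2.imwrite("pics/z7.png",a)
E
```

```text
time: 22.6
position: [0.7234, 0.0054, 0.1455]
tool_rot: [0.701, 0.713, -0.001, 0.004]
ft_force: [0.4, -6.6, 1.4]
grip_width: 0.0103
time: 22.9
position: [0.7234, 0.007, 0.1455]
tool_rot: [0.701, 0.713, -0.001, 0.004]
ft_force: [-0.3, -6.4, 1.2]
grip_width: 0.0099
```

View pics/z7.png

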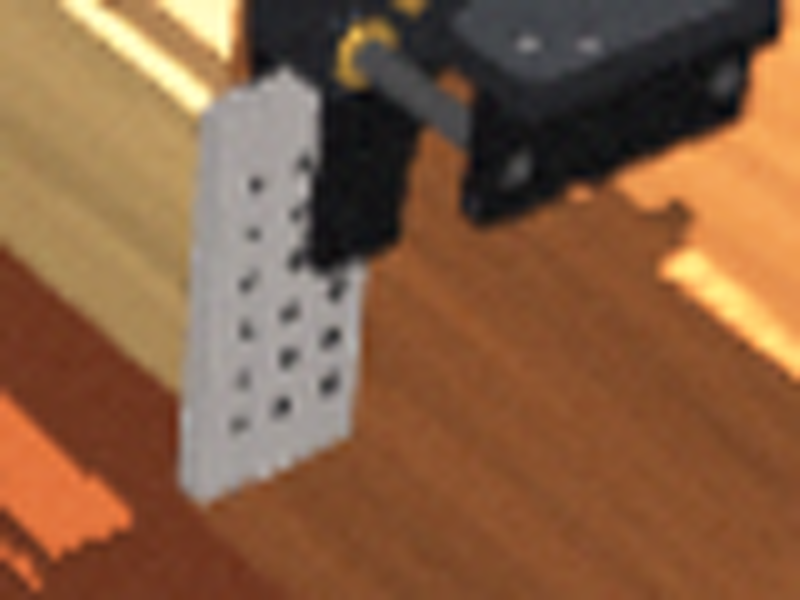

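The plate is upright to about 1.5° and against the wall (bottom corner at crop (350,440), y≈0.02). It has slid about 10 mm sideways in the pads, so I carry that as an offset. I use a firmer grip, back off, rise over the cabinet and turn to the slot.

```bash
python3 -m jog '[{"grip":255,"travel":[0,0,0],"twist":0},{"grip":255,"travel":[0,-0.7,0],"twist":0},{"grip":255,"travel":[0,-1.3,0],"twist":0},{"grip":255,"travel":[0,0,3.2],"twist":0},{"grip":255,"travel":[0,0,3.3],"twist":0},{"grip":255,"travel":[0,0,3.3],"twist":0},{"grip":255,"travel":[0,0,3.3],"twist":0},{"grip":255,"travel":[0,0,0],"twist":0}]' 50
python3 -m jog '[{"grip":255,"travel":[-1,1,0],"twist":-7.5},{"grip":255,"travel":[-1,1,0],"twist":-7.5},{"grip":255,"travel":[-1,1,0],"twist":-7.5},{"grip":255,"travel":[-1,1,0],"twist":-7.5},{"grip":255,"travel":[-1,1,0],"twist":-7.5},{"grip":255,"travel":[-1,1,0],"twist":-7.5},{"grip":255,"travel":[-1,1,0],"twist":-7.5},{"grip":255,"travel":[-1,1,0],"twist":-7.5}]'
python3 -m jog '[{"grip":255,"travel":[-1,1,0],"twist":-7.5},{"grip":255,"travel":[-1,1,0],"twist":-7.5},{"grip":255,"travel":[-1,1,0],"twist":-7.5},{"grip":255,"travel":[-1,1,0],"twist":-7.5},{"grip":255,"travel":[-0.7,0.5,0],"twist":0},{"grip":255,"travel":[0,0,0],"twist":0},{"grip":255,"travel":[0,0,0],"twist":0}]'
```

```text
time: 23.75
position: [0.7248, -0.0101, 0.2808]
tool_rot: [0.701, 0.713, 0.004, 0.005]
ft_force: [1.0, 0.2, -2.1]
grip_width: 0.0096
time: 24.55
position: [0.6402, 0.0709, 0.2721]
tool_rot: [0.964, 0.265, -0.002, -0.001]
ft_force: [-0.5, -0.6, -4.0]
grip_width: 0.0098
time: 25.25
position: [0.5949, 0.1153, 0.274]
tool_rot: [1.0, 0.01, -0.0, 0.0]
ft_force: [0.8, -0.1, -3.7]
grip_width: 0.0098
```

```bash
python3 - <<'E'
from h import *
o=get_obs();D=camera("side")[:,:,::-1];C=cal("side")
print(o["position"],[(d["at"],d["p"]) for d in search_frame("plate","side")])
x,y,z=o["position"]
G=[(x-.010+a,y+.005,z-.003-b) for a,b in ((-.0225,.085),(.0225,.085),(.0225,-.025),(-.0225,-.025))]
g=proj(C,G); c=g.mean(0).astype(int)+[0,12]; x0,y0=c[0]-40,c[1]-30; print("org",x0,y0)
print(((g-[x0,y0])*10).round())
cv2.imwrite("pics/z8.png",cv2.resize(D[y0:y0+60,x0:x0+80],(800,600),interpolation=cv2.INTER_CUBIC))
E
```

```text
[0.59489234 0.11533464 0.27401069] [([0.3732, -0.3565, 0.01], 0.87), ([0.3971, 0.3938, 0.024], 0.74), ([0.5725, 0.1275, 0.2277], 0.72), ([0.5431, 0.3921, 0.0587], 0.64), ([0.5765, -0.5715, 0.0108], 0.63)]
org 263 244
[[505. 365.]
 [324. 335.]
 [303.   8.]
 [498.  38.]]
```

View pics/z8.png

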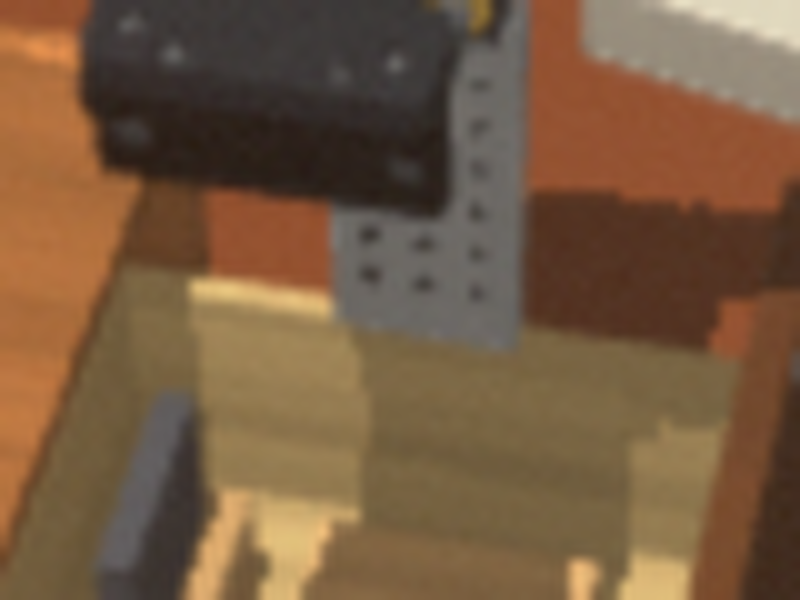

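The side view shows the plate hanging nearly upright, leaning about 2.5° (top towards −x), foot corners at crop (340,318) and (517,350). I compute the foot centre.

```bash
python3 - <<'E'
from h import *
K,D,R,t=cal("side"); o=-R.T@t
uv=np.array([(340,318),(517,350)])/10+np.array([263,244])
u=cv2.undistortPoints(uv.reshape(-1,1,2),K,D).reshape(-1,2); d=np.c_[u,np.ones(2)]@R
P=o+d*((.1203-o[1])/d[:,1])[:,None]; print(P.round(4),P.mean(0),P.mean(0)-get_obs()["position"])
# side-camera bias check: slot & drawer from earlier side2 net: (.585,.123)
E
```

```text
[[0.603  0.1203 0.1931]
 [0.5593 0.1203 0.192 ]] [0.58118628 0.1203     0.19256262] [-0.01419257  0.00516803 -0.08179495]
```

Foot is about 11–12 mm on the −x side of the TCP. The slot's y-clearance is only ±2 mm, so I check its y numerically from the wrist camera at this pose (brightness profiles across the rack top).

```bash
python3 - <<'E'
from h import *
from scipy.ndimage import map_coordinates as mc
o=get_obs(); im=camera("wrist"); cv2.imwrite("pics/w9.png",im[:,:,::-1]); W=cal("wrist",o)
g=im.mean(2); ys=np.arange(.075,.152,.001)
print("y0",.075, proj(W,[.586,.113,.068]))
for x in (.57,.585,.60,.605,.61,.62):
    p=proj(W,[(x,y+.0175*(x-.586),.068) for y in ys]); v=mc(g,[p[:,1],p[:,0]],order=1); print(x,v.astype(int).tolist())
xs=np.arange(.54,.63,.002); p=proj(W,[(x,.113,.068) for x in xs]); print("along x",mc(g,[p[:,1],p[:,0]],order=1).astype(int).tolist())
E
```

```text
y0 0.075 [[313.33542721 222.39928034]]
0.57 [116, 118, 120, 121, 120, 122, 121, 121, 121, 121, 123, 124, 127, 128, 129, 128, 127, 126, 124, 123, 121, 121, 121, 121, 123, 125, 122, 120, 121, 123, 119, 111, 104, 106, 110, 112, 113, 112, 113, 111, 112, 113, 113, 113, 115, 114, 115, 114, 114, 115, 117, 118, 115, 131, 182, 208, 212, 212, 213, 212, 211, 208, 205, 205, 207, 208, 207, 207, 211, 216, 217, 218, 219, 219, 220, 222, 223]
0.585 [118, 118, 120, 121, 121, 120, 120, 120, 120, 122, 124, 125, 127, 129, 130, 129, 129, 128, 126, 124, 121, 122, 122, 120, 118, 118, 119, 121, 123, 124, 121, 112, 113, 118, 120, 119, 118, 120, 122, 124, 127, 129, 129, 128, 125, 118, 117, 118, 117, 117, 118, 117, 114, 131, 177, 200, 209, 213, 213, 212, 210, 208, 205, 206, 208, 209, 208, 209, 213, 216, 217, 218, 218, 220, 220, 222, 224]
0.6 [117, 118, 121, 120, 119, 119, 120, 120, 121, 123, 125, 127, 129, 131, 131, 130, 129, 128, 126, 124, 122, 122, 122, 122, 119, 118, 120, 122, 124, 124, 121, 112, 115, 121, 121, 119, 119, 122, 124, 125, 128, 131, 129, 130, 125, 119, 118, 118, 118, 116, 116, 116, 115, 114, 120
[... 819 characters left out ...]
 207, 208, 209, 209, 208, 210, 215, 218, 218, 218, 220, 221, 222, 223, 224]
0.62 [117, 118, 118, 119, 118, 119, 119, 118, 121, 123, 125, 127, 129, 132, 132, 131, 129, 128, 125, 122, 121, 121, 122, 120, 119, 117, 114, 115, 122, 127, 129, 130, 129, 129, 128, 127, 125, 124, 122, 121, 121, 124, 127, 126, 126, 123, 122, 120, 117, 115, 118, 117, 114, 115, 133, 176, 205, 212, 212, 212, 210, 208, 208, 209, 210, 209, 208, 210, 215, 218, 218, 219, 220, 221, 222, 223, 224]
along x [117, 117, 116, 115, 115, 115, 115, 114, 115, 113, 114, 113, 112, 112, 111, 113, 111, 117, 122, 122, 122, 122, 122, 122, 123, 123, 123, 122, 123, 123, 124, 123, 122, 123, 123, 123, 123, 122, 123, 123, 123, 124, 123, 109, 105]
```

In both poses the slot shows at y = 0.1127. Shift +3 mm in x and −2.6 mm in y, then lower to just above the mouth.

```bash
python3 -m jog '[{"grip":255,"travel":[0.3,-0.26,-2.5],"twist":0},{"grip":255,"travel":[0,0,-3],"twist":0},{"grip":255,"travel":[0,0,-3],"twist":0},{"grip":255,"travel":[0,0,-2],"twist":0},{"grip":255,"travel":[0,0,0],"twist":0},{"grip":255,"travel":[0,0,0],"twist":0}]'
python3 -m jog '[{"grip":255,"travel":[0,0,-0.5],"twist":0},{"grip":255,"travel":[0,0,-0.5],"twist":0},{"grip":255,"travel":[0,0,-0.3],"twist":0},{"grip":255,"travel":[0,0,0],"twist":0},{"grip":255,"travel":[0,0,0],"twist":0}]'
```

```text
time: 26.0
position: [0.5985, 0.1128, 0.1698]
tool_rot: [1.0, 0.009, 0.0, 0.0]
ft_force: [-0.7, -0.5, -2.3]
grip_width: 0.0097
time: 26.5
position: [0.5979, 0.1132, 0.1568]
tool_rot: [1.0, 0.009, 0.0, -0.0]
ft_force: [-0.2, 0.2, -3.3]
grip_width: 0.0093
```

```bash
python3 -m jog '[{"grip":255,"travel":[0,-0.03,-0.3],"twist":0},{"grip":255,"travel":[0,0,-0.3],"twist":0},{"grip":255,"travel":[0,0,0],"twist":0},{"grip":255,"travel":[0,0,0],"twist":0}]'
python3 -m jog '[{"grip":255,"travel":[0,0,-0.3],"twist":0},{"grip":255,"travel":[0,0,0],"twist":0},{"grip":255,"travel":[0,0,0],"twist":0}]'
```

```text
time: 26.9
position: [0.5977, 0.1128, 0.1504]
tool_rot: [1.0, 0.009, -0.0, -0.0]
ft_force: [0.4, 0.1, -2.4]
grip_width: 0.0095
time: 27.2
position: [0.5977, 0.1128, 0.1475]
tool_rot: [1.0, 0.009, -0.0, -0.0]
ft_force: [0.4, -0.3, -2.5]
grip_width: 0.0099
```

```bash
python3 -m jog '[{"grip":255,"travel":[0,0,-0.4],"twist":0},{"grip":255,"travel":[0,0,-0.4],"twist":0},{"grip":255,"travel":[0,0,-0.4],"twist":0},{"grip":255,"travel":[0,0,0],"twist":0}]'
python3 -m jog '[{"grip":255,"travel":[0,0,-0.4],"twist":0},{"grip":255,"travel":[0,0,-0.4],"twist":0},{"grip":255,"travel":[0,0,-0.4],"twist":0},{"grip":255,"travel":[0,0,0],"twist":0},{"grip":255,"travel":[0,0,0],"twist":0}]'
```

```text
time: 27.6
position: [0.5972, 0.1128, 0.1348]
tool_rot: [1.0, 0.009, -0.001, -0.0]
ft_force: [1.0, -1.1, -2.5]
grip_width: 0.0098
time: 28.1
position: [0.5977, 0.1128, 0.1235]
tool_rot: [1.0, 0.009, -0.0, 0.0]
ft_force: [-0.4, 0.2, -3.3]
grip_width: 0.0098
```

The plate is inside the slot with no side force. I lower to the bottom in fine steps.

```bash
python3 -m jog '[{"grip":255,"travel":[0,0,-0.3],"twist":0},{"grip":255,"travel":[0,0,-0.2],"twist":0},{"grip":255,"travel":[0,0,0],"twist":0},{"grip":255,"travel":[0,0,0],"twist":0}]'
python3 -m jog '[{"grip":255,"travel":[0,0,-0.2],"twist":0},{"grip":255,"travel":[0,0,0],"twist":0},{"grip":255,"travel":[0,0,0],"twist":0}]'
```

```text
time: 28.5
position: [0.5978, 0.1128, 0.1186]
tool_rot: [1.0, 0.009, -0.0, -0.0]
ft_force: [-0.2, -0.1, -3.0]
grip_width: 0.0094
time: 28.8
position: [0.5978, 0.1128, 0.1166]
tool_rot: [1.0, 0.009, -0.0, -0.0]
ft_force: [0.1, 0.9, -4.1]
grip_width: 0.01
```

```bash
python3 -m jog '[{"grip":255,"travel":[0,0,-0.2],"twist":0},{"grip":255,"travel":[0,0,0],"twist":0},{"grip":255,"travel":[0,0,0],"twist":0}]'
python3 -m jog '[{"grip":255,"travel":[0,0,-0.2],"twist":0},{"grip":255,"travel":[0,0,0],"twist":0},{"grip":255,"travel":[0,0,0],"twist":0}]'
python3 -m jog '[{"grip":255,"travel":[0,0,-0.15],"twist":0},{"grip":255,"travel":[0,0,0],"twist":0},{"grip":255,"travel":[0,0,0],"twist":0}]'
```

```text
time: 29.1
position: [0.5977, 0.1128, 0.1145]
tool_rot: [1.0, 0.009, -0.0, -0.0]
ft_force: [0.3, -0.4, -3.0]
grip_width: 0.0095
time: 29.4
position: [0.5978, 0.1128, 0.1126]
tool_rot: [1.0, 0.009, -0.0, -0.0]
ft_force: [0.6, 0.5, -2.6]
grip_width: 0.0098
time: 29.7
position: [0.598, 0.1128, 0.1122]
tool_rot: [1.0, 0.009, 0.0, 0.0]
ft_force: [-0.7, -0.4, 5.7]
grip_width: 0.0097
```

Contact at the slot bottom: +9 N change at TCP z 0.1124, which matches the measured foot offset. I ease the grip so the foot settles flat, then open part way.

```bash
python3 -m jog '[{"grip":255,"travel":[0,0,0],"twist":0},{"grip":255,"travel":[0,0,-0.05],"twist":0},{"grip":255,"travel":[0,0,0],"twist":0},{"grip":255,"travel":[0,0,0],"twist":0}]' 4
python3 -m jog '[{"grip":215,"travel":[0,0,0],"twist":0},{"grip":200,"travel":[0,0,0],"twist":0},{"grip":170,"travel":[0,0,0],"twist":0},{"grip":140,"travel":[0,0,0],"twist":0},{"grip":140,"travel":[0,0,0],"twist":0},{"grip":140,"travel":[0,0,0],"twist":0}]'
```

```text
time: 30.1
position: [0.5994, 0.1128, 0.1113]
tool_rot: [1.0, 0.009, 0.002, -0.0]
ft_force: [2.4, 1.1, 4.8]
grip_width: 0.0102
time: 30.7
position: [0.5977, 0.1128, 0.1105]
tool_rot: [1.0, 0.009, -0.0, 0.0]
ft_force: [0.7, -0.2, -0.1]
grip_width: 0.037
```

Released with no contact force. I rise straight up clear of everything and check from the cameras.

```bash
python3 -m jog '[{"grip":140,"travel":[0,0,2],"twist":0},{"grip":140,"travel":[0,0,3],"twist":0},{"grip":140,"travel":[0,0,4],"twist":0},{"grip":140,"travel":[0,0,5],"twist":0},{"grip":140,"travel":[0,0,5],"twist":0},{"grip":140,"travel":[0,0,0],"twist":0},{"grip":140,"travel":[0,0,0],"twist":0}]'
python3 - <<'E'
from h import *
o=get_obs(); print(o["position"],o["ft_force"])
f=lambda n,c:[(np.round(d["at"],3).tolist(),round(d["p"],2)) for d in search_frame(n,c)]
for c in ("scene","side","wrist"):
    im=camera(c); cv2.imwrite(f"pics/{c}10.png",im[:,:,::-1])
    print(c,"plate",f("plate",c),"drawer",f("handle",c))
    if c!="wrist":
        for n in ("brick","dropper","jar","tub","pliers","hammer"): print(c,n,f(n,c)[:1])
# plate measurement in side view: grey (low-saturation) pixels near expected plate
D=cv2.imread("pics/side10.png").astype(int); C=cal("side")
g=proj(C,[(.586+a,.1178,z) for a,z in ((-.0225,.07),(.0225,.07),(.0225,.138),(-.0225,.138))]); print("expected",g.round(1).tolist())
m=((D.max(2)-D.min(2))<22)&(D.max(2)>70); M=np.zeros(m.shape,np.uint8)
x0,y0=g.min(0).astype(int)-12; x1,y1=g.max(0).astype(int)+12; M[y0:y1,x0:x1]=m[y0:y1,x0:x1]
n,l,s,ce=cv2.connectedComponentsWithStats(M); k=1+s[1:,4].argmax(); pts=np.argwhere(l==k)[:,::-1].astype(np.float32)
print("seen",s[k],cv2.boxPoints(cv2.minAreaRect(pts)).round(1).tolist()); print("exp rect",cv2.boxPoints(cv2.minAreaRect(g.astype(np.float32))).round(1).tolist())
E
```

```text
time: 31.4
position: [0.5983, 0.1129, 0.3025]
tool_rot: [1.0, 0.009, 0.002, 0.0]
ft_force: [0.6, 0.1, -1.3]
grip_width: 0.0393
[0.59832212 0.11287199 0.30246756] [ 0.56167782  0.13029693 -1.32192764]
scene plate [([0.734, -0.421, 0.01], 0.78), ([0.573, -0.578, 0.007], 0.73), ([0.584, 0.11, 0.121], 0.67), ([0.377, -0.365, 0.011], 0.59), ([0.41, 0.41, 0.021], 0.59)] drawer [([0.511, 0.079, 0.092], 0.95)]
scene brick [([0.564, -0.204, 0.036], 0.79)]
scene dropper [([0.758, -0.168, 0.074], 0.89)]
scene jar [([0.727, -0.298, 0.064], 0.65)]
scene tub [([0.562, 0.378, 0.056], 0.77)]
scene pliers [([0.418, 0.022, 0.009], 0.78)]
scene hammer [([0.408, 0.409, 0.02], 0.66)]
side plate [([0.57, -0.57, 0.012], 0.75), ([0.372, -0.357, 0.01], 0.74), ([0.586, 0.124, 0.113], 0.6)] drawer [([0.584, 0.126, 0.065], 0.86)]
side brick [([0.541, -0.179, 0.039], 0.98)]
side dropper [([0.745, -0.154, 0.118], 0.48)]
side jar []
side tub [([0.543, 0.393, 0.059], 0.6)]
side pliers [([0.421, 0.057, 0.013], 0.89)]
side hammer [([0.397, 0.394, 0.025], 0.93)]
wrist plate [([0.594, 0.113, 0.135], 0.82)] drawer [([0.586, 0.112, 0.063], 0.78), ([0.738, -0.145, 0.07], 0.41)]
expected [[313.9, 309.4], [297.0, 306.5], [296.0, 289.5], [313.5, 292.5]]
seen [297 287  18  23 337] [[297.0, 287.0], [314.0, 287.0], [314.0, 309.0], [297.0, 309.0]]
exp rect [[293.20001220703125, 306.0], [296.0, 289.5], [316.70001220703125, 293.0], [313.8999938964844, 309.3999938964844]]
```

Everything agrees: the plate's outline in the side view matches an upright plate seated in the slot to within 2–3 px, the drawer reads as before, and I see no bystander moved. I hand in.

```bash
python3 -c "
from rig import *
print(hand_in())"
```

```text
the job is handed in; nothing more can be done
None
```

I pulled the drawer out to its stop, lifted the steel drawplate out of its rest and stood it in the rack's empty slot. The job is handed in at about 31.5 s of the 64 s allowed, and no verdict was reported.

- **Drawer:** I pulled the handle until the force rose with no further travel, at x = 0.455. After release, the camera fix on the drawer was where it had been once fully out.
- **Uprighting the plate:** My first try, pivoting it on the bench, failed because the foot slid. I pushed it upright against the cabinet's fixed side wall instead. It slid about 10 mm sideways in the pads and kept a lean of about 2.5°, and I allowed for the slide when placing it.
- **Placing:** It went into the slot with no side force. I felt the foot touch bottom at the expected height (tool z = 0.112) before easing the grip and opening.

**Last checks:**
- **Plate:** In the side view its outline matches an upright, seated plate to within about 3 pixels. The scene and side cameras put its x within 2 mm of the slot, but the wrist camera read 8 mm high, which I put down to the coarser network fix.
- **Bystanders:** The brick, tub, jar and dropper read close to their first positions.
    - The hammer's scene reading differed by 64 mm, but its side reading by only 5 mm. I never touched it, so I take this as detection scatter.
    - The pliers differed by 16 mm in the scene view and 4 mm in the side view.
    - The jar was not found in the last side picture.
- **Gripper:** It is about 14 cm above the plate and touching nothing.

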